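# Reload the hall caddy's coin holder and hold it over the catch dish

## Robot

A 6-joint arm with a two-finger parallel gripper is mounted at the origin on the work surface. World frame = base frame: x ahead of the robot, y to its left, z up, the work surface at z = 0. Lengths are in m, angles in rad, forces in N, time in s.
With the tool pointing down it reaches from about 0.225 to 0.875 m from the base axis. Payload 3.4 kg.
Tool frame: the origin (TCP) lies at the very end of the fingers, on their centre line; the grasp point (between the pads) lies 19 mm behind it (manip.hold_point_z is the distance from the TCP to the grasp point, in m); z points along the fingers, y is the line along which they close (so a half turn about z gives the same grasp; the last joint's range is limited). The gripper opens to 85 mm and grips with 20 to 120 N. Pads are 22 mm wide; open, the fingers measure 114 mm over their backs; the gripper's body (76 mm by 85 mm) begins 54 mm behind the grasp point. The pads swing forward as they close: fully open they stand 13 mm farther back than shut.
Start: joints at [1.085, 0.276, 1.505, -0, 1.361, -0.121], TCP at [0.205, 0.537, 0.231] pointing down, gripper open.
Joint ranges: [-2.89, 2.89], [-0.75, 2.08], [0.22, 2.7], [-1.18, 4.32], [0.11, 2.71], [-2.7, 2.7]. Speed limits (rad/s): [2.57, 2.57, 3.14, 3.14, 3.14, 3.14].

## Interface

Orientations are given as a unit quaternion [w, x, y, z].
In Python, from rig import readout, viewer, order, manip gives the robot as it stands. The module is installed in compiled form; this text tells all that it offers.
- The arm moves only by the tool send_rows, never from a script. Its arguments are lists of equal length, an entry for each row: "xyz": the shift along the world's x, y, z in m, a list of three; "delta_rot": the turn, a rotation vector about the world's x, y, z in degrees, a list of three. In form: {"xyz": [[tx, ty, tz], ...], "delta_rot": [[wx, wy, wz], ...]}. A call has 1 to 12 rows; each row shifts and turns the commanded pose from where the row before left it; what a row does not reach is not made up. A row lasts 1/10 s, in which the tool goes at most 50 mm and 8.59 degrees, less where a joint would pass 70% of its speed; a pose out of reach is approached as far as the arm can. A call with a gripper value outside its range is refused whole. "gripper" is the finger opening in m, from 0 to 0.0854, set as the call begins (left out, the last holds). The fingers move at their own pace and stop on an object; "force" is the grip in N (left out, the last holds). Time passes only in rows, so rows that do not move let the fingers close. It gives the time, the measured TCP pose, the force, the opening and the grip force at its end, in the units of the state.
- readout.get_state(): the state, without advancing time (a new reading comes with each control period).
- viewer.get_image(name): name is "scene" or "top"; returns a dict with "color" (480x640x3 uint8, red, green, blue), "depth" (480x640 float32, m along the optical axis (not along the pixel's ray), 0 where there is no reading), "K" (3x3 intrinsics, pixels), "dist" ([k1, k2, p1, p2, k3] as OpenCV has them; the pictures are not rectified), "camera_from_world" (4x4, takes a point from world to camera coordinates). Camera axes: x right, y up, looking along -z (the intrinsics and any distortion apply to the point x, -y, -z); pixel columns grow to the right and rows downward; lengths in m; the calibration is good to about 2 mm. A picture is of the moment at which its call begins.
- order.sign_off(): hands the job in; it is judged then, once.
The state is a dict: "clock": time; "qpos": joint angles; "qd": joint speeds; "effort": joint torques, N m; "position": TCP position; "ee_rot": TCP orientation; "contact_force": force on the tool from outside, world axes, zero at the start; "moment": the same for the moment, N m; "width": finger opening in m; "gripper_force": force on a finger pad.
Only numpy, scipy, OpenCV 4.12 (cv2) and the standard library are available. Lean on these libraries where they do the work, as an engineer would, in place of code of your own. Each camera call takes 0.05 s, during which the arm holds its last target. There are 200 camera calls.

## Task

Plug the grey spring-loaded coin holder, which stands on the shelf, fully home into the empty well of the revolving caddy with its coin slot facing outward, and bring the turntable round so that the slot points straight out over the middle of the steel catch dish on the caddy's foot. Finish with the fingers gripping the knob in the middle of the turntable, holding it still there so that coins can be pressed out: do not let go at the end. Leave everything else on the shelf where it is.

Things in the scene. Friction and masses are not known exactly. Their poses are not given: they have to be found in the camera images.
- holder_mid (a point): Loose coin holder: grey upright block, body 36 (x) x 44 (y) x 80 mm tall, standing on its plug foot: 26 (x) x 34 (y) mm, 18 mm long, lowest 6 mm tapered; round steel spring button (not used here) on top, to 107 mm over the shelf. 0.12 to 0.24 kg. This point: middle of the body, 58 mm above the plug's lower end, 40 mm above the shoulder. x points out of the face with coin window and slot, z up.
- coin_slot (a point): Coin slot at the bottom of the coin holder's front face: 18 mm along the holder's x from its axis, 32 mm below holder_mid; axes as the holder's. In the plugged holder it lies 102 mm from the turntable's axis.
- well (a point): The turntable's only empty well: hole 28 (x) x 36 (y) mm, 19 mm deep, in a grey metal collar 46 x 54 mm, 22 mm high. This point: middle of the mouth, 54 mm over the shelf, 84 mm from the turntable's axis. x points outward from that axis, z up; it turns with the turntable. Plugged home, the holder's shoulder rests on the collar: holder_mid is 40 mm above this point, x along this x.
- knob: Round steel knob on the turntable's axis, turning with it: 34 mm diameter, 35 mm high; origin at its centre, 182 mm over the shelf; x parallel to well's x. The turntable: white disc, 236 mm diameter, top 32 mm over the shelf, with the empty well and, at quarter turns, three fixed fittings: low token magazine (to 107 mm over the shelf), slip pocket (112 mm), pen cup (124 mm, pens 156 mm).
- carousel (a joint): Turn of the turntable about its vertical axis, rad, counter-clockwise seen from above, no stops; 0 (or a whole turn) when the empty well points straight at the middle of the catch dish. Free ball bearing (friction about 0.04 N m): it stays where it is left.
- dish (a point): Middle of the round stainless catch dish (96 mm wide, rim 19 mm over the shelf, partly under the turntable), part of the caddy's fixed foot. This point: at rim height, 145 mm from the turntable's axis; x points from that axis outward through the dish's middle, z up. Turned correctly, coin_slot lies 43 mm from it along -x, at y = 0.
- token_box: Bystander, to be left alone: closed black plastic parking token box, 94 x 64 mm, 44 mm high; origin: centre of its underside. It and the coin holder may stand left or right of the caddy, either way round.
- key_tray: Bystander, to be left alone: stainless steel tray with keys, 180 x 120 mm, 20 mm high; origin: centre of its underside.
- vase: Bystander, to be left alone: small glass vase with dry twigs, 68 mm wide, 130 mm high (twigs to 215 mm); origin: centre of its underside.
- clip_a: Bystander, to be left alone: silver bicycle clip, an open ring 62 mm across lying flat, 11 mm high; origin: ring centre, underside.
- clip_b: Bystander, to be left alone: the second bicycle clip, same as the first.
- glasses_case: Bystander, to be left alone: grey spectacle case, 160 x 62 mm, 42 mm high; origin: centre of its underside.

How it is judged:
By the outcome, as a careful person would: the job done as asked, in the order asked, and still so for the second after the job is handed in, while the arm keeps its last pose, push and grip.
It also fails if it takes over 58 s, if anything falls off the work surface, if the arm or the gripper's body presses on something with over 40 N, if the wrist force passes 120 N, or if a joint passes its speed limit or range.

## Working session

There is one attempt and no reset: what is moved stays moved. The work goes in short steps, Python scripts to look and compute and a tool call to move; the robot and the scene stay as the last step left them, time stands still between calls to the robot, and variables do not carry over. Pictures are saved under pics/ and viewed, at most 10 in all, crops included, and the job is handed in when it is done.

Besides the shell and the picture viewer there is one more tool, called after "Call:" as name(argument=value, ...) on one line, values as JSON. send_rows: Moves the arm, as the interface text tells. Its arguments: {"type":"object","properties":{"xyz":{"type":"array"},"delta_rot":{"type":"array"},"gripper":{"type":"number"},"force":{"type":"number"}},"required":["xyz","delta_rot"]}

```bash
mkdir -p pics; cat > h.py <<'E'
import numpy as np, cv2
from rig import readout, viewer, order, manip
def shot(n,save=None):
    im=viewer.get_image(n)
    if save: cv2.imwrite('pics/'+save,im['color'][:,:,::-1])
    return im
def cloud(im):
    d=im['depth'];H,W=d.shape
    u,v=np.meshgrid(np.arange(W),np.arange(H))
    p=cv2.undistortPoints(np.stack([u,v],-1).reshape(-1,1,2).astype(np.float32),np.array(im['K']),np.array(im['dist'])).reshape(H,W,2)
    P=np.stack([p[...,0]*d,-p[...,1]*d,-d],-1)
    T=np.linalg.inv(np.array(im['camera_from_world']))
    X=P@T[:3,:3].T+T[:3,3]
    X[d==0]=np.nan
    return X
E
python3 - <<'E'
from h import *
for n in('scene','top'):
    im=shot(n,n+'0.png'); X=cloud(im); np.savez(n+'0.npz',X=X,c=im['color'])
    print(n,np.linalg.inv(im['camera_from_world']).round(3).tolist(),np.array(im['K']).round(1).tolist(),im['dist'])
print(readout.get_state(), manip.hold_point_z)
E
```

```text
scene [[0.635, -0.422, 0.647, 1.232], [0.773, 0.358, -0.524, -0.572], [-0.01, 0.833, 0.553, 0.707], [0.0, 0.0, 0.0, 1.0]] [[470.5, 0.0, 317.0], [0.0, 470.5, 241.0], [0.0, 0.0, 1.0]] [-0.0188417  0.         0.         0.         0.       ]
top [[-0.007, 0.997, -0.082, 0.423], [-1.0, -0.006, 0.006, -0.011], [0.006, 0.082, 0.997, 1.421], [0.0, 0.0, 0.0, 1.0]] [[612.1, 0.0, 314.2], [0.0, 612.1, 244.9], [0.0, 0.0, 1.0]] [-0.09842494  0.          0.          0.          0.        ]
{'clock': 0.1, 'qpos': array([ 1.08500723e+00,  2.76499992e-01,  1.50600951e+00, -2.60469612e-05,
        1.36072088e+00, -1.21008359e-01]), 'qd': array([-0.00296043, -0.00233174, -0.00449693,  0.0008275 , -0.00088464,
       -0.00240417]), 'effort': array([ 2.67294745e-04, -4.17700660e+01, -2.46404403e+01, -1.80321326e-04,
        5.71596553e-03, -3.88447759e-06]), 'position': array([0.20491897, 0.53672857, 0.23054315]), 'ee_rot': array([-2.32494624e-04,  1.81378066e-01,  9.83413101e-01, -7.85267361e-04]), 'contact_force': array([-0.44885205, -0.57312887,  0.84686882]), 'moment': array([-0.03552262, -0.02134573, -0.03225303]), 'gripper_force': 0.0, 'width': 0.08529130696716535} 0.0187
```

View pics/scene0.png

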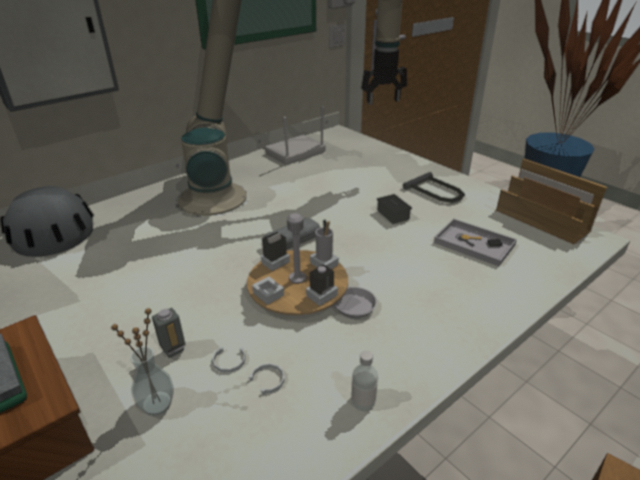

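View pics/top0.png

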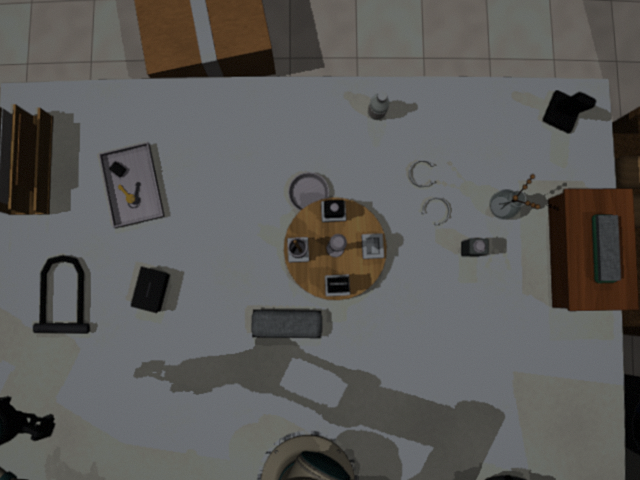

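The scene view shows the holder at about (170,330) with its window visible, the caddy at (298,280), and the empty well at (267,288). In the top view the knob is at (337,245), the well at (373,246), the dish at (311,190) and the holder at (475,247).

```bash
cat > m.py <<'E'
from h import *
t=np.load('top0.npz');s=np.load('scene0.npz');X=t['X'];S=s['X']
def px(u,v,r=1): return np.nanmedian(X[v-r:v+r+1,u-r:u+r+1].reshape(-1,3),0).round(4)
for n,u,v in[('knob',337,241),('table',420,300),('dish',311,190),('disc',345,285)]:print(n,px(u,v))
def rect(A,c,r,lo,hi):
    P=A.reshape(-1,3);m=(np.hypot(P[:,0]-c[0],P[:,1]-c[1])<r)&(P[:,2]>lo)&(P[:,2]<hi);Q=P[m];
    if len(Q)<5:return len(Q)
    return len(Q),Q.mean(0).round(4),cv2.minAreaRect((Q[:,:2]*1000).astype(np.float32)),Q.min(0).round(3),Q.max(0).round(3)
k=px(337,241);h=px(475,247);print('h',h)
for lo,hi in[(.02,.06),(.06,.075),(.074,.086),(.09,.12)]:
    print(lo,'top',rect(X,h,.05,lo,hi));print('   sc',rect(S,h,.05,lo,hi))
w=px(373,246,3);print('w',w)
print(rect(X,w,.045,.047,.06));print(rect(S,w,.045,.047,.06))
for lo,hi in[(.165,.185),(.192,.21)]:print('knob',rect(X,k,.04,lo,hi),rect(S,k,.04,lo,hi))
# disc fit
P=X.reshape(-1,3);m=(np.hypot(*(P[:,:2]-k[:2]).T)<.16)&(abs(P[:,2]-.032)<.004);Q=(P[m][:,:2]*1000).astype(np.float32);print('disc',cv2.minEnclosingCircle(Q),len(Q))
d=px(311,190);m=(np.hypot(*(P[:,:2]-d[:2]).T)<.07)&(abs(P[:,2]-.016)<.006);Q=(P[m][:,:2]*1000).astype(np.float32);print('dish',cv2.minEnclosingCircle(Q),cv2.fitEllipse(cv2.convexHull(Q)))
a=cv2.imread('pics/scene0.png')[290:370,130:210];b=cv2.imread('pics/top0.png')[160:280,280:500]
c=cv2.imread('pics/scene0.png')[200:330,230:390]
a=cv2.resize(a,(400,400),interpolation=3);c=cv2.resize(c,(400,325));b=cv2.resize(b,(400,218))
o=np.zeros((600,800,3),np.uint8);o[:400,:400]=a;o[:325,400:]=c;o[340:558,400:]=b;cv2.imwrite('pics/crop0.png',o)
E
python3 m.py
```

```text
knob [ 0.5319 -0.0649  0.201 ]
table [ 0.4109 -0.265   0.0012]
dish [ 0.6689 -0.0139  0.0062]
disc [ 0.4461 -0.0881  0.0577]
h [ 0.5255 -0.3702  0.1007]
0.02 top (79, array([ 0.526 , -0.3631,  0.0417]), ((523.112060546875, -369.7920227050781), (51.6304931640625, 30.66776466369629), 34.61247253417969), array([ 0.511, -0.397,  0.021]), array([ 0.551, -0.356,  0.059]))
   sc (405, array([ 0.5461, -0.3815,  0.0401]), ((541.775390625, -384.4981689453125), (52.706119537353516, 28.71596908569336), 57.47831726074219), array([ 0.516, -0.401,  0.02 ]), array([ 0.553, -0.355,  0.06 ]))
0.06 top (33, array([ 0.5262, -0.3611,  0.0669]), ((520.6179809570312, -367.0971984863281), (48.04360580444336, 23.58544158935547), 41.80051803588867), array([ 0.511, -0.392,  0.061]), array([ 0.546, -0.357,  0.074]))
   sc (152, array([ 0.5456, -0.3812,  0.0676]), ((541.2694702148438, -384.2823486328125), (52.71894836425781, 26.501623153686523), 56.64595413208008), array([ 0.516, -0.4  ,  0.06 ]), array([ 0.551, -0.356,  0.075]))
0.074 top (26, array([ 0.5264, -0.3604,  0.0803]), ((521.3302612304688, -365.231353
[... 1625 characters left out ...]
]), array([ 0.551, -0.055,  0.185]))
knob (223, array([ 0.5309, -0.0674,  0.1996]), ((531.9758911132812, -67.24473571777344), (32.38059997558594, 32.5543327331543), 89.10576629638672), array([ 0.516, -0.084,  0.192]), array([ 0.548, -0.051,  0.209])) (118, array([ 0.5374, -0.0703,  0.1972]), ((535.6851196289062, -68.73455810546875), (32.45233154296875, 26.443424224853516), 47.63854217529297), array([ 0.519, -0.084,  0.192]), array([ 0.551, -0.054,  0.202]))
disc ((511.3427429199219, -59.75503921508789), 139.49301147460938) 4863
dish ((679.4507446289062, -6.125486373901367), 60.07683181762695) ((667.0744018554688, -6.08708381652832), (85.50950622558594, 121.5389633178711), 0.6555091738700867)
```

View pics/crop0.png

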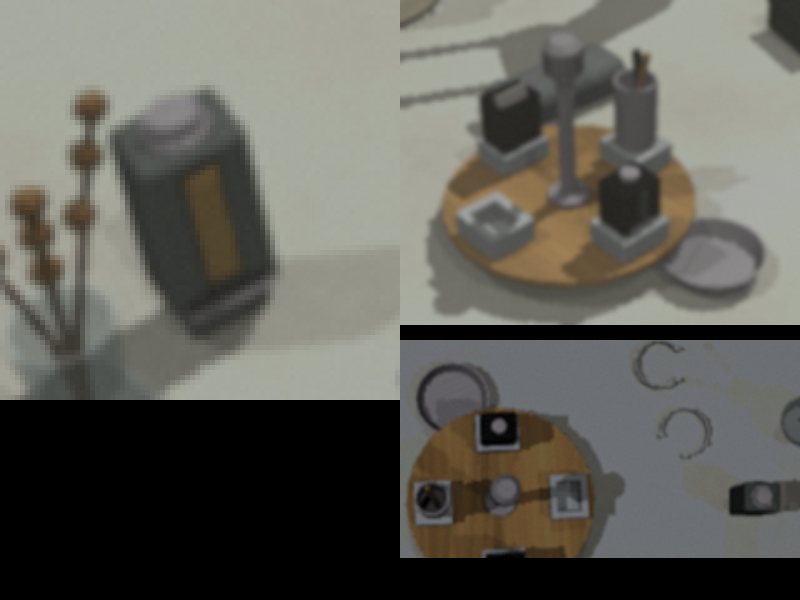

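The holder's window and slot face world +x, so its yaw is about 0. The empty well points to about -y, and the dish lies at about +21° from the knob. Next I refine the dish, axis and vase positions.

```bash
cat > m2.py <<'E'
from h import *
from scipy.optimize import least_squares
for n in('top','scene'):
    X=np.load(n+'0.npz')['X'];P=X.reshape(-1,3);P=P[~np.isnan(P[:,0])]
    k=np.array([.532,-.067]);r=np.hypot(*(P[:,:2]-k).T)
    Q=P[(r<.126)&(r>.05)&(abs(P[:,2]-.032)<.005)]
    # outer edge: max radius per angle bin
    a=np.arctan2(*(Q[:,:2]-k).T[::-1]);b=(a/np.radians(5)).round();rr=np.hypot(*(Q[:,:2]-k).T)
    E=np.array([Q[b==i][np.argmax(rr[b==i])] for i in set(b)])
    f=least_squares(lambda p:np.hypot(E[:,0]-p[0],E[:,1]-p[1])-p[2],[*k,.118],loss='soft_l1',f_scale=.002);print(n,'disc',f.x.round(4),len(E))
    d=k+.145*np.array([np.cos(.37),np.sin(.37)])
    Q=P[(np.hypot(*(P[:,:2]-d).T)<.06)&(r>.124)&(P[:,2]>.012)&(P[:,2]<.024)]
    f=least_squares(lambda p:np.hypot(Q[:,0]-p[0],Q[:,1]-p[1])-.0465,d,loss='soft_l1',f_scale=.002);v=f.x-k;print('dish',f.x.round(4),len(Q),np.hypot(*v).round(4),np.degrees(np.arctan2(v[1],v[0])).round(2))
    m=(np.hypot(P[:,0]-.5285,P[:,1]+.378)<.16)&(P[:,2]>.03)&(np.hypot(P[:,0]-.5285,P[:,1]+.378)>.04)
    V=P[m];print('vase pts',len(V),V.min(0).round(3),V.max(0).round(3), V[V[:,2]>.12].min(0).round(3),V[V[:,2]>.12].max(0).round(3))
E
python3 m2.py
```

```text
top disc [ 0.5314 -0.0678  0.1171] 73
dish [ 0.6593 -0.0092] 231 0.1398 24.41
vase pts 986 [ 0.594 -0.49   0.031] [ 0.665 -0.421  0.221] [ 0.598 -0.486  0.12 ] [ 0.665 -0.421  0.221]
scene disc [ 0.5368 -0.0684  0.115 ] 71
dish [ 0.6643 -0.0086] 197 0.1446 23.81
vase pts 2150 [ 0.599 -0.492  0.03 ] [ 0.667 -0.422  0.217] [ 0.599 -0.485  0.12 ] [ 0.666 -0.422  0.217]
```

Call:
send_rows(xyz=[[0.0,-0.02,0.01],[0.01,-0.035,0.01],[0.012,-0.04,0.01],[0.013,-0.04,0],[0.013,-0.04,0],[0.013,-0.04,0],[0.013,-0.04,0],[0.013,-0.04,0],[0.013,-0.04,0],[0.013,-0.04,0],[0.013,-0.04,0],[0.013,-0.04,0]], delta_rot=[[0,0,-5],[0,0,-6],[0,0,-6],[0,0,-6],[0,0,-6],[0,0,-6],[0,0,-6],[0,0,-6],[0,0,-6],[0,0,-6],[0,0,-6],[0,0,-4]], gripper=0.0854, force=20)

```text
clock: 1.3
position: [0.344, 0.0806, 0.2612]
ee_rot: [0.0, 0.708, 0.707, 0.0]
contact_force: [1.1, -0.1, 0.2]
width: 0.0853
gripper_force: 0.0
```

Call:
send_rows(xyz=[[0.012,-0.038,0],[0.012,-0.04,0],[0.012,-0.042,0],[0.015,-0.042,0],[0.018,-0.042,0],[0.018,-0.042,0],[0.018,-0.042,0],[0.018,-0.042,0],[0.018,-0.04,-0.02],[0.018,-0.038,-0.02],[0.015,-0.03,-0.02],[0.0105,-0.0206,-0.02]], delta_rot=[[0,0,0],[0,0,0],[0,0,0],[0,0,0],[0,0,0],[0,0,0],[0,0,0],[0,0,0],[0,0,0],[0,0,0],[0,0,0],[0,0,0]])

```text
clock: 2.5
position: [0.5292, -0.3788, 0.1795]
ee_rot: [-0.0, 0.707, 0.707, -0.0]
contact_force: [-0.5, 0.3, -0.4]
width: 0.0854
gripper_force: 0.0
```

```bash
cat > st.py <<'E'
from h import *
s=readout.get_state();q=s['ee_rot'];print(s['clock'],s['position'].round(4),q.round(4),'yawy',np.degrees(2*np.arctan2(q[2],q[1])-np.pi/2).round(2),'q6',s['qpos'][5].round(3),s['contact_force'].round(1),s['moment'].round(2),s['width'].round(4))
E
python3 st.py
```

```text
Traceback (most recent call last):
  File "st.py", line 2, in <module>
    s=readout.get_state();q=s['ee_rot'];print(s['clock'],s['position'].round(4),q.round(4),'yawy',np.degrees(2*np.arctan2(q[2],q[1])-np.pi/2).round(2),'q6',s['qpos'][5].round(3),s['contact_force'].round(1),s['moment'].round(2),s['width'].round(4))
                                                                                                                                                                                                                                   ^^^^^^^^^^^^^^^^
AttributeError: 'float' object has no attribute 'round'
```

Call:
send_rows(xyz=[[0,0,-0.03],[0,0,-0.035],[0,0,-0.03],[0,0,-0.02],[0,0,-0.0095],[0,0,0]], delta_rot=[[0,0,0],[0,0,0],[0,0,0],[0,0,0],[0,0,0],[0,0,0]])

```text
clock: 3.1
position: [0.5278, -0.3757, 0.0551]
ee_rot: [-0.002, 0.706, 0.708, -0.0]
contact_force: [-0.5, 0.1, -0.6]
width: 0.0851
gripper_force: 0.0
```

Call:
send_rows(xyz=[[0,0,0],[0,0,0],[0,0,0],[0,0,0],[0,0,0],[0,0,0],[0,0,0],[0,0,0],[0,0,0],[0,0,0]], delta_rot=[[0,0,0],[0,0,0],[0,0,0],[0,0,0],[0,0,0],[0,0,0],[0,0,0],[0,0,0],[0,0,0],[0,0,0]], gripper=0.03, force=20)

```text
clock: 4.1
position: [0.5293, -0.3769, 0.0582]
ee_rot: [0.001, 0.706, 0.708, 0.0]
contact_force: [-0.4, 0.5, 6.4]
width: 0.0361
gripper_force: 21.2
```

```bash
sed -i "s/s\['width'\].round(4)/round(s['width'],4)/" st.py; python3 st.py
```

```text
4.1 [ 0.5293 -0.3769  0.0582] [1.200e-03 7.065e-01 7.077e-01 1.000e-04] yawy 0.1 q6 -0.728 [-0.4  0.5  6.4] [0.06 0.06 0.  ] 0.0361
```

Call:
send_rows(xyz=[[0,0,0],[0,0,0],[0,0,0],[0,0,0],[0,0,0],[0,0,0]], delta_rot=[[0,0,0],[0,0,0],[0,0,0],[0,0,0],[0,0,0],[0,0,0]], gripper=0.0854)

```text
clock: 4.7
position: [0.5286, -0.3764, 0.0567]
ee_rot: [-0.0, 0.707, 0.708, 0.0]
contact_force: [0.2, -0.6, 0.7]
width: 0.0851
gripper_force: 0.0
```

Call:
send_rows(xyz=[[0,0,0],[0,0,0],[0,0,0],[0,0,0],[0,0,0],[0,0,0],[0,0,0],[0,0,0],[0,0,0],[0,0,0],[0,0,0],[0,0,0]], delta_rot=[[0,0,8],[0,0,8],[0,0,8],[0,0,8],[0,0,8],[0,0,8],[0,0,8],[0,0,8],[0,0,8],[0,0,8],[0,0,6],[0,0,4]])

```text
clock: 5.9
position: [0.5286, -0.3764, 0.0568]
ee_rot: [-0.0, -0.003, 1.0, 0.0]
contact_force: [0.2, -0.4, 0.6]
width: 0.0855
gripper_force: 0.0
```

Call:
send_rows(xyz=[[0,0,0],[0,0,0],[0,0,0],[0,0,0],[0,0,0],[0,0,0],[0,0,0],[0,0,0],[0,0,0],[0,0,0]], delta_rot=[[0,0,0],[0,0,0],[0,0,0],[0,0,0],[0,0,0],[0,0,0],[0,0,0],[0,0,0],[0,0,0],[0,0,0]], gripper=0.035, force=40)

```text
clock: 6.9
position: [0.5289, -0.3768, 0.057]
ee_rot: [0.0, -0.001, 1.0, -0.0]
contact_force: [0.5, -2.0, 1.2]
width: 0.0439
gripper_force: 42.1
```

```bash
python3 st.py
```

```text
6.9 [ 0.5289 -0.3768  0.057 ] [ 3.e-04 -9.e-04  1.e+00 -3.e-04] yawy 90.1 q6 -2.298 [ 0.5 -2.   1.2] [-0.45 -0.07  0.01] 0.0439
```

Call:
send_rows(xyz=[[0,0,0.01],[0,0,0.02],[0,0,0.03],[0,0,0.03],[0.001,0.02,0],[0.001,0.03,0],[0.001,0.03,0],[0.001,0.03,0],[0.001,0.03,0],[0.001,0.03,0],[0,0.03,0],[0,0.0258,0]], delta_rot=[[0,0,0],[0,0,0],[0,0,0],[0,0,-5],[0,0,-8],[0,0,-8],[0,0,-8],[0,0,-8],[0,0,-8],[0,0,-8],[0,0,-8],[0,0,-8]])

```text
clock: 8.1
position: [0.5334, -0.1482, 0.1468]
ee_rot: [-0.001, 0.568, 0.823, 0.0]
contact_force: [0.5, 0.4, -1.8]
width: 0.0438
gripper_force: 41.4
```

Call:
send_rows(xyz=[[0,0,-0.01],[0,0,-0.01],[0,0,-0.01],[0,0,0],[0,0,0]], delta_rot=[[0,0,-7],[0,0,-7],[0,0,-4.3],[0,0,0],[0,0,0]])

```text
clock: 8.6
position: [0.5342, -0.1502, 0.1169]
ee_rot: [-0.001, 0.689, 0.725, -0.0]
contact_force: [0.9, -0.2, -1.2]
width: 0.0437
gripper_force: 41.5
```

```bash
python3 st.py; python3 - <<'E'
from h import *
o=[]
for n,(r,c) in(('scene',((180,330),(200,400))),('top',((190,310),(280,440)))):
    im=shot(n,n+'1.png');np.savez(n+'1.npz',X=cloud(im),c=im['color'])
    o.append(cv2.resize(im['color'][r[0]:r[1],c[0]:c[1],::-1],(400,300)))
cv2.imwrite('pics/crop1.png',np.clip(np.hstack(o).astype(float)*1.6,0,255).astype(np.uint8))
E
```

```text
8.6 [ 0.5342 -0.1502  0.1169] [-7.000e-04  6.891e-01  7.247e-01 -1.000e-04] yawy 2.89 q6 -0.45 [ 0.9 -0.2 -1.2] [ 0.02  0.04 -0.03] 0.0437
```

View pics/crop1.png

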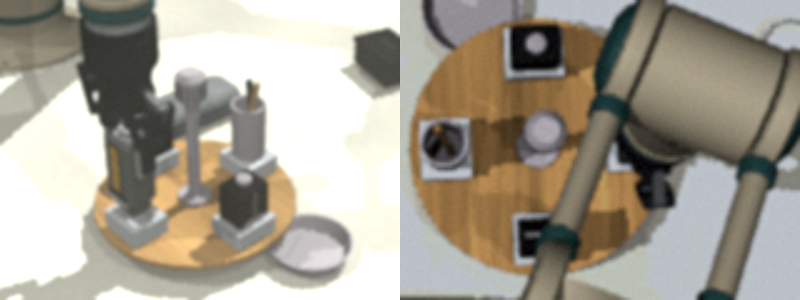

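The holder is over the well with its window facing outward. I lower it slowly and watch the force.

Call:
send_rows(xyz=[[0.0005,-0.0008,-0.003],[0,0,-0.003],[0,0,-0.003],[0,0,-0.002],[0,0,0],[0,0,0]], delta_rot=[[0,0,0],[0,0,0],[0,0,0],[0,0,0],[0,0,0],[0,0,0]])

```text
clock: 9.3
position: [0.5351, -0.1511, 0.1056]
ee_rot: [-0.0, 0.69, 0.724, 0.0]
contact_force: [-0.6, 1.2, -1.7]
width: 0.0441
gripper_force: 41.1
```

```bash
python3 st.py
```

```text
9.3 [ 0.5351 -0.1511  0.1056] [-3.000e-04  6.897e-01  7.241e-01  2.000e-04] yawy 2.79 q6 -0.45 [-0.6  1.2 -1.7] [0.2  0.01 0.06] 0.0441
```

Call:
send_rows(xyz=[[0,0,-0.003],[0,0,-0.003],[0,0,-0.002],[0,0,0],[0,0,0]], delta_rot=[[0,0,0],[0,0,0],[0,0,0],[0,0,0],[0,0,0]])

```text
clock: 9.8
position: [0.5349, -0.151, 0.0973]
ee_rot: [-0.001, 0.69, 0.724, 0.0]
contact_force: [1.1, 2.9, -2.8]
width: 0.0438
gripper_force: 40.7
```

```bash
python3 st.py
```

```text
9.8 [ 0.5349 -0.151   0.0973] [-6.000e-04  6.897e-01  7.241e-01  1.000e-04] yawy 2.78 q6 -0.45 [ 1.1  2.9 -2.8] [ 0.66 -0.19  0.01] 0.0438
```

Call:
send_rows(xyz=[[0,0.0004,-0.002],[0,0,-0.002],[0,0,-0.001],[0,0,0],[0,0,0]], delta_rot=[[0,0,0],[0,0,0],[0,0,0],[0,0,0],[0,0,0]])

```text
clock: 10.3
position: [0.5353, -0.1509, 0.0932]
ee_rot: [0.0, 0.69, 0.724, 0.0]
contact_force: [-0.7, 4.4, 4.6]
width: 0.0438
gripper_force: 40.6
```

```bash
python3 st.py
```

```text
10.3 [ 0.5353 -0.1509  0.0932] [2.000e-04 6.896e-01 7.242e-01 2.000e-04] yawy 2.8 q6 -0.449 [-0.7  4.4  4.6] [0.77 0.03 0.05] 0.0438
```

Call:
send_rows(xyz=[[0,0.0006,-0.001],[0,0,-0.001],[0,0,-0.001],[0,0,0],[0,0,0]], delta_rot=[[0,0,0],[0,0,0],[0,0,0],[0,0,0],[0,0,0]])

```text
clock: 10.8
position: [0.5366, -0.1507, 0.0924]
ee_rot: [0.002, 0.69, 0.724, 0.001]
contact_force: [-1.9, 4.5, 15.0]
width: 0.0436
gripper_force: 38.6
```

```bash
python3 st.py
```

```text
10.8 [ 0.5366 -0.1507  0.0924] [0.002  0.6895 0.7243 0.001 ] yawy 2.82 q6 -0.448 [-1.9  4.5 15. ] [0.93 0.16 0.11] 0.0436
```

Call:
send_rows(xyz=[[0,0,0.002],[0,0,0],[0,0,0],[0,0,0],[0,0,0],[0,0,0]], delta_rot=[[0,0,0],[0,0,0],[0,0,0],[0,0,0],[0,0,0],[0,0,0]], gripper=0.0854)

```text
clock: 11.4
position: [0.5351, -0.1505, 0.0915]
ee_rot: [-0.0, 0.69, 0.724, -0.0]
contact_force: [-0.1, 0.3, -0.3]
width: 0.0858
gripper_force: 0.0
```

Call:
send_rows(xyz=[[0,0,0.01],[0,0,0.02],[0,0,0.03],[0,0,0.03],[0,0,0.03],[0,-0.02,0.03],[0,-0.03,0.01],[0,-0.04,0],[0,-0.04,0],[0,-0.04,0],[0,-0.02,0],[0,0,0]], delta_rot=[[0,0,0],[0,0,0],[0,0,0],[0,0,0],[0,0,0],[0,0,-8],[0,0,-8],[0,0,-8],[0,0,-8],[0,0,-8],[0,0,-8],[0,0,0]])

```text
clock: 12.6
position: [0.5349, -0.3436, 0.2519]
ee_rot: [0.001, 0.925, 0.379, -0.0]
contact_force: [0.0, 0.8, -1.0]
width: 0.0855
gripper_force: 0.0
```

```bash
python3 st.py; cat > m3.py <<'E'
from h import *
import sys
from scipy.optimize import least_squares
tag=sys.argv[1];k=np.array([.5312,-.067])
o=[]
for n,(r,c) in(('scene',((180,330),(200,400))),('top',((160,310),(260,460)))):
    im=shot(n,n+tag+'.png');X=cloud(im);np.savez(n+tag+'.npz',X=X,c=im['color'])
    o.append(cv2.resize(im['color'][r[0]:r[1],c[0]:c[1],::-1],(400,300)))
    P=X.reshape(-1,3);P=P[~np.isnan(P[:,0])];v=P[:,:2]-k;r=np.hypot(*v.T)
    K=P[(r<.03)&(P[:,2]>.192)&(P[:,2]<.21)]
    if len(K)>20:print(n,'knob',cv2.minEnclosingCircle((K[:,:2]*1000).astype(np.float32)))
    # tall things in ring by angle
    Q=P[(r>.055)&(r<.115)&(P[:,2]>.12)&(P[:,2]<.150)];a=np.degrees(np.arctan2(Q[:,1]-k[1],Q[:,0]-k[0]))
    for lo in range(-180,180,30):
        m=(a>=lo)&(a<lo+30)
        if m.sum()>8:print('  tall',lo,m.sum(),Q[m].mean(0).round(4),np.percentile(Q[m][:,2],[50,95]).round(4),cv2.minAreaRect((Q[m][:,:2]*1000).astype(np.float32)))
cv2.imwrite('pics/crop%s.png'%tag,np.clip(np.hstack(o).astype(float)*1.6,0,255).astype(np.uint8))
E
python3 m3.py 2
```

```text
12.6 [ 0.5349 -0.3436  0.2519] [ 8.000e-04  9.254e-01  3.791e-01 -2.000e-04] yawy -45.44 q6 0.114 [ 0.   0.8 -1. ] [0.   0.02 0.01] 0.0855
scene knob ((534.7611083984375, -68.1948013305664), 16.69834327697754)
  tall -120 42 [ 0.5254 -0.1611  0.1319] [0.1331 0.1408] ((525.4620971679688, -152.75563049316406), (12.080241203308105, 32.335227966308594), 4.883466720581055)
  tall -90 253 [ 0.5493 -0.1547  0.1324] [0.1331 0.1431] ((546.4080200195312, -151.99264526367188), (30.23760986328125, 35.068809509277344), 2.171125650405884)
  tall 60 68 [0.5396 0.0159 0.1297] [0.1241 0.1482] ((541.6553344726562, 15.643980026245117), (38.794071197509766, 18.02432632446289), 87.5135726928711)
  tall 90 67 [0.5192 0.0186 0.1295] [0.1249 0.1457] ((518.9027709960938, 14.785200119018555), (23.960092544555664, 42.577850341796875), 0.6156262755393982)
top knob ((531.4539794921875, -67.52422332763672), 17.168163299560547)
  tall -120 150 [ 0.5223 -0.1518  0.1354] [0.1356 0.1424] ((522.3101806640625, -151.8152313232422), (34.89938735961914, 17.01780128479004), 89.34577941894531)
  tall -90 211 [ 0.5442 -0.1509  0.1371] [0.1366 0.1467] ((544.976318359375, -151.86631774902344), (36.79384994506836, 27.234989166259766), 89.75023651123047)
  tall 60 44 [0.5396 0.0163 0.127 ] [0.1251 0.145 ] ((538.5146484375, 16.82671356201172), (14.477317810058594, 38.26434326171875), 0.601832926273346)
  tall 90 74 [0.5184 0.0186 0.1296] [0.1262 0.1478] ((518.8521728515625, 16.038772583007812), (40.29800796508789, 24.292722702026367), 87.7540283203125)
```

View pics/crop2.png

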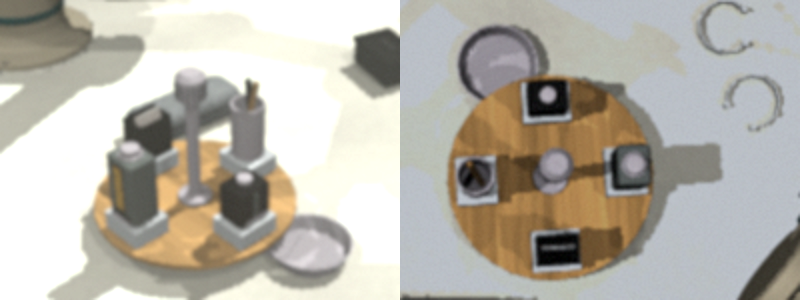

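The holder stands in its well, upright and with the window outward. In the crop the dish is at about (499,63) and the knob at (554,165). Next I fit the dish and turntable angles by edge matching.

```bash
cat > m4.py <<'E'
from h import *
import sys
from scipy.optimize import differential_evolution as DE
from scipy.ndimage import map_coordinates
F=np.diag([1,-1,-1.])
def run(n,a0):
    im=shot(n);M=np.array(im['camera_from_world']);R=F@M[:3,:3];t=F@M[:3,3];rv=cv2.Rodrigues(R)[0]
    g=cv2.GaussianBlur(cv2.cvtColor(im['color'],cv2.COLOR_RGB2GRAY).astype(np.float32),(0,0),.8)
    gx,gy=cv2.Sobel(g,cv2.CV_32F,1,0),cv2.Sobel(g,cv2.CV_32F,0,1)
    pr=lambda W:cv2.projectPoints(W.astype(float),rv,t,np.array(im['K']),np.array(im['dist']))[0][:,0]
    def sc(W,N):   # edge strength across normal N
        p=pr(W);d=pr(W+N*1e-3)-p;d/=np.linalg.norm(d,axis=1)[:,None]
        return np.minimum(abs(map_coordinates(gx,p[:,::-1].T,order=1)*d[:,0]+map_coordinates(gy,p[:,::-1].T,order=1)*d[:,1]),150)
    th=np.linspace(0,2*np.pi,360,endpoint=False);N=np.stack([np.cos(th),np.sin(th),0*th],1)
    disc=lambda p:-sc(np.array([p[0],p[1],.032])+.118*N,N).mean()
    A=DE(disc,[(.52,.545),(-.08,-.055)],seed=0).x
    def dish(p):
        W=np.array([p[0],p[1],.019])+.048*N;m=np.hypot(W[:,0]-A[0],W[:,1]-A[1])>.125
        return -sc(W[m],N[m]).mean()
    D=DE(dish,[(A[0]+.10,A[0]+.16),(A[1]+.02,A[1]+.09)],seed=0).x
    L=np.linspace(-1,1,40)
    def ang(p):
        s=0
        for q in range(4):
            a=p[0]+q*np.pi/2;e=np.array([np.cos(a),np.sin(a),0]);f=np.array([-e[1],e[0],0]);c=np.array([*A,.054])+.084*e
            for u,v,hu,hv in((e,f,.023,.027),(f,e,.027,.023)):
                for sg in(1,-1):
                    W=c+sg*u*hu+np.outer(L*hv,v);s+=sc(W,np.tile(u*sg,(40,1))).mean()
        return -s
    w=DE(ang,[(a0-.15,a0+.15)],seed=0).x[0]
    v=D-A;print(n,'axis',A.round(4),'dish',D.round(4),'dist',np.hypot(*v).round(4),'dish ang',np.degrees(np.arctan2(v[1],v[0])).round(2),'well ang',np.degrees(w).round(2))
a0=np.radians(float(sys.argv[1]))
for n in('top','scene'):run(n,a0)
E
python3 m4.py -87.2
```

```text
top axis [ 0.5296 -0.0677] dish [ 0.6615 -0.0201] dist 0.1402 dish ang 19.86 well ang -85.94
scene axis [ 0.5325 -0.0655] dish [ 0.6635 -0.0064] dist 0.1437 dish ang 24.3 well ang -88.09
```

```bash
python3 - <<'E'
s=open('m4.py').read()
s=s.replace("    D=DE(dish,[(A[0]+.10,A[0]+.16),(A[1]+.02,A[1]+.09)],seed=0).x\n","""    pol=lambda a,r=.145:A+r*np.array([np.cos(a),np.sin(a)])
    G=np.radians(np.arange(14,32,.25));S=np.array([-dish(pol(a)) for a in G]);i=np.argsort(-S)[:6];print('best',np.degrees(G[i]),S[i].round(1))
    D=pol(G[i[0]])
    big=cv2.resize(im['color'][:,:,::-1],None,fx=4,fy=4,interpolation=cv2.INTER_CUBIC)
    for C,r,z,col in((A,.118,.032,(0,255,0)),(D,.048,.019,(0,0,255))):
        for p in pr(np.array([*C,z])+r*N):cv2.circle(big,tuple(int(x) for x in p*4+1.5),1,col,-1)
    c=(pr(np.array([[*D,.019]]))[0]*4).astype(int);o.append(np.clip(big[c[1]-200:c[1]+250,c[0]-200:c[0]+200]*1.6,0,255).astype(np.uint8))
""").replace("a0=np","o=[]\na0=np")+"cv2.imwrite('pics/ov%s.png'%sys.argv[2],np.hstack(o))\n"
open('m4.py','w').write(s)
E
python3 m4.py -87.2 a
```

```text
best [24.   24.25 23.75 23.5  24.5  23.25] [111.8 111.3 111.  108.9 107.  106.7]
top axis [ 0.5296 -0.0678] dish [ 0.6621 -0.0088] dist 0.145 dish ang 24.0 well ang -85.91
best [24.25 24.   24.5  23.75 24.75 23.5 ] [120.7 120.2 119.3 118.1 116.2 114.8]
scene axis [ 0.5325 -0.0655] dish [ 0.6647 -0.006 ] dist 0.145 dish ang 24.25 well ang -80.97
```

View pics/ova.png

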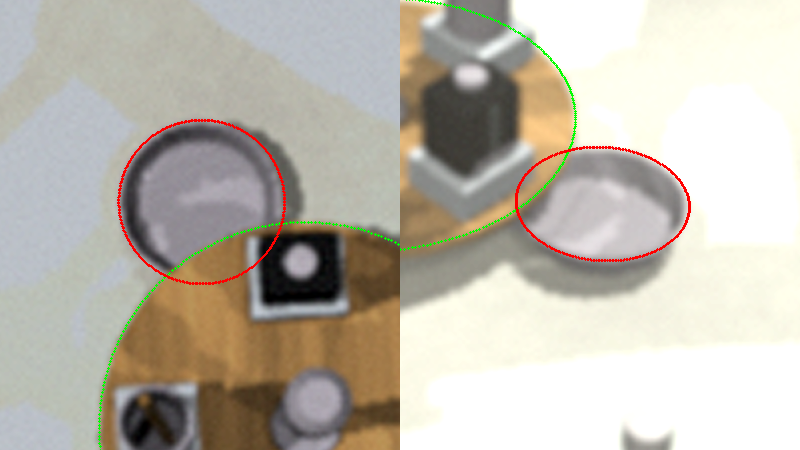

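The edge fit agrees in both views: the dish lies at +24.1°. I go to the knob.

Call:
send_rows(xyz=[[0,0.02,0],[0,0.035,0],[0,0.04,0],[0,0.04,0],[0,0.04,0],[0,0.04,0],[-0.002,0.035,0],[-0.0017,0.0264,0],[0,0,0],[0,0,0]], delta_rot=[[0,0,-5],[0,0,-5],[0,0,-4.5],[0,0,0],[0,0,0],[0,0,0],[0,0,0],[0,0,0],[0,0,0],[0,0,0]])

```text
clock: 13.9
position: [0.5313, -0.0632, 0.2523]
ee_rot: [0.001, 0.965, 0.263, 0.0]
contact_force: [-0.1, -1.0, -0.4]
width: 0.0853
gripper_force: 0.0
```

```bash
python3 st.py
```

```text
13.9 [ 0.5313 -0.0632  0.2523] [6.000e-04 9.649e-01 2.627e-01 3.000e-04] yawy -59.54 q6 0.791 [-0.1 -1.  -0.4] [ 0.01 -0.01 -0.04] 0.0853
```

Call:
send_rows(xyz=[[0,-0.0038,-0.01],[0,0,-0.02],[0,0,-0.025],[0,0,-0.02],[0,0,-0.012],[0,0,0],[0,0,0]], delta_rot=[[0,0,0],[0,0,0],[0,0,0],[0,0,0],[0,0,0],[0,0,0],[0,0,0]])

```text
clock: 14.6
position: [0.5318, -0.0686, 0.165]
ee_rot: [0.0, 0.965, 0.261, 0.0]
contact_force: [0.1, 0.6, 0.5]
width: 0.0855
gripper_force: 0.0
```

```bash
python3 st.py
```

```text
14.6 [ 0.5318 -0.0686  0.165 ] [2.000e-04 9.654e-01 2.609e-01 1.000e-04] yawy -59.75 q6 0.785 [0.1 0.6 0.5] [0.01 0.01 0.03] 0.0855
```

Call:
send_rows(xyz=[[0,0,0],[0,0,0],[0,0,0],[0,0,0],[0,0,0],[0,0,0],[0,0,0],[0,0,0],[0,0,0],[0,0,0]], delta_rot=[[0,0,0],[0,0,0],[0,0,0],[0,0,0],[0,0,0],[0,0,0],[0,0,0],[0,0,0],[0,0,0],[0,0,0]], gripper=0.025, force=40)

```text
clock: 15.6
position: [0.531, -0.0666, 0.1657]
ee_rot: [-0.001, 0.965, 0.261, 0.0]
contact_force: [-2.4, 3.6, 5.7]
width: 0.0331
gripper_force: 41.0
```

```bash
python3 st.py
```

```text
15.6 [ 0.531  -0.0666  0.1657] [-9.000e-04  9.652e-01  2.613e-01  2.000e-04] yawy -59.7 q6 0.785 [-2.4  3.6  5.7] [0.62 0.36 0.01] 0.0331
```

Call:
send_rows(xyz=[[-0.0007,0.0013,0],[0,0,0],[0,0,0],[0,0,0],[0,0,0],[0,0,0],[0,0,0],[0,0,0],[0,0,0],[0,0,0]], delta_rot=[[0,0,0],[0,0,3],[0,0,5],[0,0,6],[0,0,7],[0,0,7],[0,0,7],[0,0,7],[0,0,7],[0,0,7]])

```text
clock: 16.6
position: [0.5317, -0.067, 0.1657]
ee_rot: [0.001, 0.728, 0.686, 0.0]
contact_force: [0.8, -0.5, 4.3]
width: 0.033
gripper_force: 40.9
```

Call:
send_rows(xyz=[[0,0,0],[0,0,0],[0,0,0],[0,0,0],[0,0,0],[0,0,0],[0,0,0],[0,0,0],[0,0,0],[0,0,0],[0,0,0],[0,0,0]], delta_rot=[[0,0,7],[0,0,7],[0,0,7],[0,0,7],[0,0,7],[0,0,6],[0,0,5],[0,0,4],[0,0,3],[0,0,2],[0,0,0],[0,0,0]])

```text
clock: 17.8
position: [0.5323, -0.0667, 0.1657]
ee_rot: [0.002, 0.332, 0.943, 0.0]
contact_force: [3.3, 1.7, 4.9]
width: 0.033
gripper_force: 40.9
```

```bash
python3 st.py; python3 m4.py 24 b; sed -i "s/((180,330),(200,400))/((180,330),(230,430))/" m3.py; python3 m3.py 3
```

```text
17.8 [ 0.5323 -0.0667  0.1657] [1.900e-03 3.316e-01 9.434e-01 3.000e-04] yawy 51.27 q6 -1.149 [3.3 1.7 4.9] [-0.02 -0.21  0.04] 0.033
best [24.   24.25 23.75 23.5  22.75 23.25] [99.8 99.5 99.2 98.  97.2 96.7]
top axis [ 0.5305 -0.0678] dish [ 0.663  -0.0088] dist 0.145 dish ang 24.0 well ang 24.48
best [24.25 24.   24.5  23.75 24.75 23.5 ] [127.5 127.2 126.2 124.9 123.  120.9]
scene axis [ 0.5322 -0.0656] dish [ 0.6644 -0.006 ] dist 0.145 dish ang 24.25 well ang 27.04
scene knob ((535.5604248046875, -70.5235366821289), 28.70008087158203)
  tall -180 76 [ 0.4544 -0.0964  0.1303] [0.1262 0.1477] ((454.0508117675781, -94.91807556152344), (39.51472854614258, 27.025367736816406), 32.963375091552734)
  tall -150 51 [ 0.4612 -0.1135  0.1293] [0.1242 0.1448] ((464.0057678222656, -113.70353698730469), (34.04808044433594, 12.931809425354004), 26.9609317779541)
  tall 0 274 [ 0.6179 -0.0405  0.1328] [0.1333 0.1431] ((614.2293090820312, -38.38487243652344), (37.013702392578125, 35.40497970581055), 25.896535873413086)
  tall 30 22 [ 0.6158 -0.0125  0.1309] [0.133  0.1348] ((613.0221557617188, -13.682161331176758), (15.904712677001953, 8.977930068969727), 23.579444885253906)
  tall -180 79 [ 0.451  -0.0975  0.1273] [0.1254 0.1452] ((451.2497253417969, -96.54971313476562), (40.90512466430664, 27.26664161682129), 28.654109954833984)
  tall -150 35 [ 0.461  -0.1149  0.1301] [0.1264 0.1492] ((461.1744689941406, -114.96957397460938), (35.9259147644043, 11.849777221679688), 27.38172721862793)
  tall 0 14 [ 0.6097 -0.042   0.1376] [0.139  0.1438] ((611.1783447265625, -42.350379943847656), (1.1845327615737915, 40.7010612487793), 75.54347229003906)
```

View pics/crop3.png

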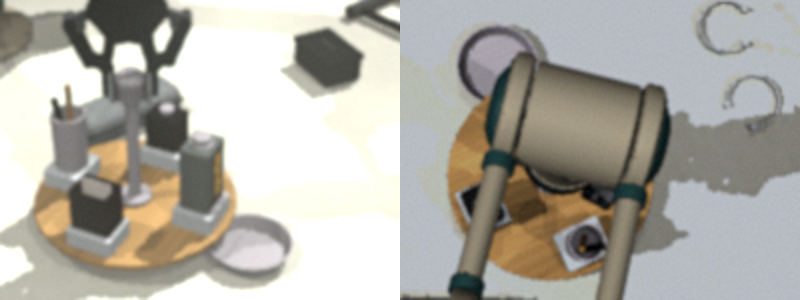

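```bash
cat > m5.py <<'E'
from h import *
from scipy.optimize import least_squares
def fit(tag,c0,a0,lo=.058,hi=.128):
    X=np.load('scene%s.npz'%tag)['X'].reshape(-1,3);P=X[(np.hypot(X[:,0]-c0[0],X[:,1]-c0[1])<.04)&(X[:,2]>lo)&(X[:,2]<hi)][:,:2]
    def f(p):
        c,s=np.cos(p[2]),np.sin(p[2]);d=P-p[:2];x=abs(d@[c,s])-.018;y=abs(d@[-s,c])-.022
        return np.where((x<0)&(y<0),np.maximum(x,y),np.hypot(np.maximum(x,0),np.maximum(y,0)))
    r=least_squares(f,[*c0,a0],loss='soft_l1',f_scale=.0015,x_scale=[.001,.001,.01]);return r.x,np.sqrt(np.mean(r.fun**2)),len(P)
for tag,c0,a in(('2',(.537,-.151),-87.2),('3',(.608,-.033),24)):
    x,e,n=fit(tag,c0,np.radians(a));print(tag,x[:2].round(4),'yaw',np.degrees(x[2]).round(2),'rms',e.round(4),n)
    for A in((.5323,-.0656),(.5335,-.067),(.5348,-.0682)):
        v=x[:2]-A;print('   bearing',np.degrees(np.arctan2(v[1],v[0])).round(2),'r',np.hypot(*v).round(4))
E
python3 m5.py
```

```text
2 [ 0.5368 -0.1502] yaw -86.63 rms 0.0012 610
   bearing -86.94 r 0.0847
   bearing -87.72 r 0.0832
   bearing -88.59 r 0.082
3 [ 0.6102 -0.0317] yaw 22.45 rms 0.0012 582
   bearing 23.51 r 0.085
   bearing 24.71 r 0.0845
   bearing 25.83 r 0.0838
```

```bash
python3 st.py; python3 -c "
from rig import order
print(order.sign_off())"
```

```text
18.0 [ 0.5323 -0.0667  0.1657] [1.800e-03 3.315e-01 9.434e-01 4.000e-04] yawy 51.28 q6 -1.15 [4.6 1.5 6.2] [-0.01 -0.31  0.04] 0.0329
the job is handed in; nothing more can be done
None
```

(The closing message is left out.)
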